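# Load a slide rack past the sprung gate of a slide scanner

## Task

Load the black rack of glass slides into the scanner: swing the loading lane's sprung gate open towards the waiting rack with a fingertip and keep holding it open with that finger while another finger pushes the rack in, at least until the rack is more than half-way past the gate. Push the rack home against the low end stop and take the hand away so that the gate shuts behind it. Only push the rack along the lane: do not lift or tip it or ram it into the gate, and leave the bottle and boxes beside the lane alone.

Things in the scene. Friction and masses are not known exactly. Their poses are not given: they have to be found in the camera images.
- lane: Fixed loading lane, open above: grey deck, top at z 12 mm. Origin: table level, centre line, gate line (plane of the shut gate). +y is the feed direction; -x the hinge side. Guide rails: inner faces x = +-44, tops z 20, from y -260 to +75 mm, then flared out to y -295. Deck: x -100 to 75, y -300 to 200. Scanner housing, 255 mm high: y 165 to 465, x -150 to 220.
- rack: Black staining rack holding ten glass slides: 84 mm across the lane (its x), 46 mm along it (its y), walls 30 mm high, slides to 36 mm, 0.17 to 0.34 kg. Origin: centre of its underside; its y is the lane's y within 0.1 rad. It waits on the deck between the rails, leading wall 135 to 200 mm before the gate line, and slides easily (slick), kept straight by the rails. Home: origin at lane y +43 mm.
- end_stop (a point): Middle of the face of the low end stop (80 mm wide, top at z 24 mm) that the rack's leading wall meets when home; 66 mm past the gate line on the centre line. Between gate and end stop is the pick-up bay, open above and at the sides but for the rails.
- gate (a joint): Gate angle (rad): 0 shut across the lane, growing as the free end swings against the feed, towards the waiting rack and over to the hinge side; 1.57 parallel to the lane, stop at 1.92. It cannot swing into the bay. A damped spring (0.03 N m shut, 0.07 open) shuts it whenever let go. Above 1.4 the rack can pass, and a finger fits between the open leaf and the rack.
- gate_pin (a point): Point on the gate's upright hinge axis, 41 mm above the table, at lane x -72, y 0 mm. The hinge is 15 mm thick and rises to z 63 mm. A peg (8 mm thick, top at z 46 mm) that stops the shut gate stands at lane x -59, y +6.5 mm.
- gate_tip (a point): Middle of the free edge of the steel gate leaf, 118 mm from the hinge axis, 41 mm above the table; moves with the gate. Leaf: 3 mm thick (rolled free edge 7 mm), from z 24 to 58 mm, so it passes over the rails. It swings past the waiting rack only if the rack's leading wall is 121 mm or more before the gate line; the rack may first be pushed up to there.
- oil: Small amber bottle, 30 mm in diameter, 68 mm high, on the table beyond the lane's +x side. Origin: centre of its underside. Leave alone.
- slidebox: White flat slide box, 90 x 100 x 30 mm, on the table beyond the lane's +x side. Origin: centre of its underside. Leave alone.
- coverslips: Small grey plastic box, 62 x 62 x 22 mm, on the table beyond the lane's +x side. Origin: centre of its underside. Leave alone.
Mind the look-alikes: they are no part of the job. What is meant by the rack is not red, and is the smaller of those in its own colour.

How it is judged:
By the outcome, as a careful person would: the job done as asked, in the order asked, and still so for the second after the job is handed in, with the robot touching nothing.
It also fails if it takes over 62 s, if anything falls off the work surface, if the arm or the gripper's body presses on something with over 40 N, if the wrist force passes 120 N, or if a joint passes its speed limit or range.

## Robot

A 6-joint arm with a two-finger parallel gripper is mounted at the origin on the work surface. World frame = base frame: x ahead of the robot, y to its left, z up, the work surface at z = 0. Lengths are in mm, angles in degrees, forces in N, time in s.
With the tool pointing down it reaches from about 300 to 875 mm from the base axis. Payload 4.2 kg.
Tool frame: the origin (TCP) lies on the centre line of the jaws, within the pads' length; the fingertips stand 14 mm ahead of it and the grasp point (between the pads) lies 5 mm behind it; z points along the fingers, y is the line along which they close (so a half turn about z gives the same grasp; the last joint's range is limited). The gripper opens to 85 mm and grips with 20 to 120 N. Pads are 22 mm wide; open, the fingers measure 114 mm over their backs; the gripper's body (76 mm by 85 mm) begins 54 mm behind the grasp point. The pads swing forward as they close: fully open they stand 13 mm farther back than shut.
Start: joints at [67.895, 18.312, 89.639, -0, 72.044, -1.146], TCP at [205.678, 536.97, 245.338] pointing down, gripper open.
Joint ranges: [-177.97, 177.97], [-48.28, 115.42], [12.27, 149.76], [-77.06, 257.06], [2.81, 150.46], [-146.56, 146.56]. Speed limits (degrees/s): [147.25, 147.25, 180, 180, 180, 180].

## Interface

Orientations are given as [roll, pitch, yaw] about the fixed x, y, z axes, in that order (R = Rz(yaw) Ry(pitch) Rx(roll)).
In Python, from bench import monitor, cams, ticket gives the robot as it stands.
- The arm moves only by the shell command python3 -m handwheel 'ROWS' [FORCE]. ROWS is JSON, a list of rows, each an object with "delta_rot": the turn, a rotation vector about the tool's x, y, z in degrees, a list of three; "travel": the shift along the tool's x, y, z in units of 50 mm (1.0 is 50 mm), a list of three; "claw": the finger opening in mm, from 0 to 85.4. A call has 1 to 12 rows; each row is the pose to reach, as a shift and turn from the pose commanded when the call began, along the tool's axes at that moment; what a row does not reach only later rows make up. A row lasts 1/8 s, in which the tool goes at most 62.5 mm and 10.7 degrees, less where a joint would pass 70% of its speed; a pose out of reach is approached as far as the arm can. A call with a gripper value outside its range is refused whole. The fingers move at their own pace and stop on an object; FORCE is the grip in N (left out, the last holds). Time passes only in rows, so rows that repeat a pose let the fingers close. It gives the time, the measured TCP pose, the force, the opening and the grip force at its end, in the units of the state.
- monitor.sense(): the state, without advancing time (a new reading comes with each control period).
- cams.read_camera(name): name is "scene" or "top" or "wrist"; returns the picture (420x560x3 uint8, blue, green, red); there is no depth.
- cams.camera_params(name): a dict with "K" (3x3 intrinsics, pixels), "world_from_camera" (4x4, takes a point from camera to world coordinates); the wrist camera has in their place "hand_eye" (4x4, takes a point from camera to tool coordinates, whose origin is the TCP and whose axes are the flange's). Camera axes: x right, y down, z forward; pixel columns grow to the right and rows downward; lengths in mm; the calibration is good to about 2 mm. A picture is of the moment at which its call begins: read the wrist's pose just before it. camera_params takes no time and is no camera call.
- ticket.hand_in(): hands the job in; it is judged then, once.
The state is a dict: "time_s": time; "joint_pos": joint angles; "joint_velocities": joint speeds; "tau": joint torques, N m; "position": TCP position; "eef_rot": TCP orientation; "contact_force": force on the tool from outside, world axes, zero at the start; "ft_torque": the same for the moment, N m; "grip_width": opening from 0.0 (shut) to 1.0 (fully open); "finger_force": force on a finger pad.
Only numpy, scipy, OpenCV 4.12 (cv2) and the standard library are available. Lean on these libraries where they do the work, as an engineer would, in place of code of your own. Each camera call takes 0.05 s, during which the arm holds its last target. There are 200 camera calls.

## Working session

There is one attempt and no reset: what is moved stays moved. The work goes in short steps, Python scripts to look and compute and a shell command to move; the robot and the scene stay as the last step left them, time stands still between calls to the robot, and variables do not carry over. Pictures are saved under pics/ and viewed, at most 12 in all, crops included, and the job is handed in when it is done.

```bash
mkdir -p pics; ls
python3 - <<'E'
from bench import monitor, cams
import cv2
s=monitor.sense(); print(s)
for n in("scene","top"):
    cv2.imwrite(f"pics/{n}0.png",cams.read_camera(n)); p=cams.camera_params(n); print(n,p)
print(cams.camera_params("wrist"))
E
```

```text
pics
{'time_s': 0.0, 'joint_pos': array([ 6.78956815e+01,  1.83516345e+01,  8.97056345e+01,  3.68913519e-04,
        7.20442002e+01, -1.14463759e+00]), 'joint_velocities': array([ 0.00285495,  0.02230433, -0.112908  , -0.05918892,  0.00605263,
        0.10292428]), 'tau': array([ 4.33820951e-04, -4.15518808e+01, -2.34164625e+01, -1.14305578e-06,
        8.14673142e-03,  1.13103937e-06]), 'position': array([205.50133457, 536.54550531, 244.48753046]), 'eef_rot': array([-1.79898558e+02, -2.37765942e-03,  1.59040203e+02]), 'contact_force': array([-0.29082931, -0.29685516,  0.23866108]), 'ft_torque': array([-0.03001407, -0.02011235, -0.02333542]), 'finger_force': 0.0, 'grip_width': 0.9995848774643759}
scene {'K': array([[423.69711581,   0.        , 272.2649821 ],
       [  0.        , 423.69711581, 212.43432698],
       [  0.        ,   0.        ,   1.        ]]), 'world_from_camera': array([[-1.40166518e-01,  6.93040829e-01, -7.07140549e-01,
         1.11222243e+03],
       [ 9.89983363e-01,  8.58907057e-02, -1.12052342e-01,
         3.18191409e+01],
       [-1.69200473e-02, -7.15763366
[... 478 characters left out ...]
3984848e+01],
       [ 7.84647191e-03, -1.84589667e-01, -9.82784355e-01,
         1.22948895e+03],
       [ 0.00000000e+00,  0.00000000e+00,  0.00000000e+00,
         1.00000000e+00]])}
{'K': array([[303.72631873,   0.        , 276.75623226],
       [  0.        , 303.72631873, 203.83570268],
       [  0.        ,   0.        ,   1.        ]]), 'hand_eye': array([[ 6.98309274e-04, -9.45456334e-01, -3.25748111e-01,
         8.31965738e+01],
       [ 9.99999686e-01,  7.82442318e-04, -1.27263950e-04,
        -6.60940974e-01],
       [ 3.75201615e-04, -3.25747920e-01,  9.45456584e-01,
        -1.29122839e+02],
       [ 0.00000000e+00,  0.00000000e+00,  0.00000000e+00,
         1.00000000e+00]])}
```

View pics/scene0.png

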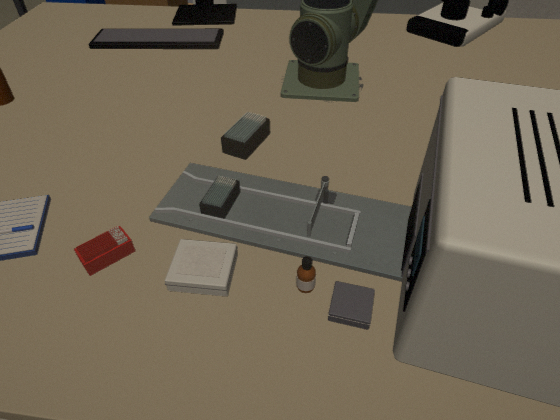

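View pics/top0.png

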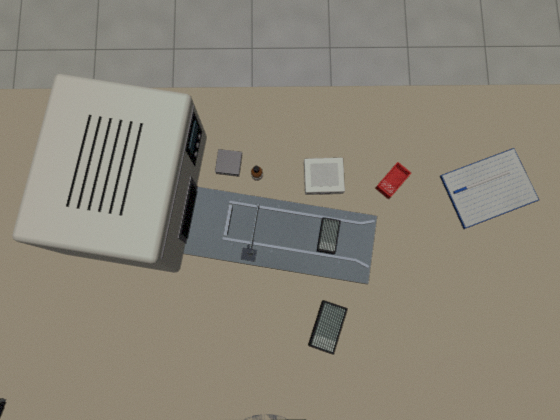

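The scene has three racks in the top view:
- red at (394,180)
- larger black at (328,327), off the lane
- smaller black at (329,236), on the lane between the rails

The one on the lane fits, being black and the smaller of the two. The gate is shut, with its hinge at (249,254) and its tip near (258,206). I'll confirm with one enlarged crop.

Run:
```python
import cv2
i=cv2.imread("pics/top0.png")[180:290,180:390]
cv2.imwrite("pics/crop0.png",cv2.resize(i,None,fx=3.8,fy=3.8,interpolation=cv2.INTER_CUBIC))
```

```text
(no output)
```

View pics/crop0.png

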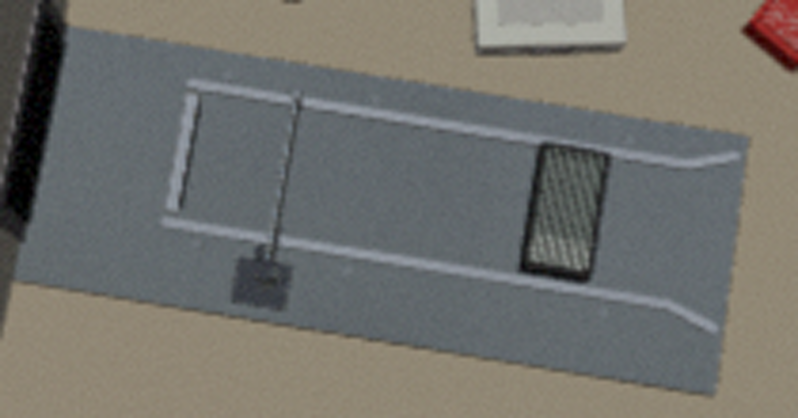

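The crop shows the small black rack inside the rails, corners (541,143), (609,152), (590,280) and (522,270). The gate tip is at (297,97). I'll fit the lane pose from the deck corners, rail ends, end stop and gate tip.

```bash
cat > h.py <<'E'
import numpy as np
from bench import monitor,cams
def cam(n):
    p=cams.camera_params(n); return np.array(p["K"]),np.array(p["world_from_camera"])
def proj(n,P):
    K,T=cam(n); q=(np.atleast_2d(P)-T[:3,3])@T[:3,:3]@K.T; return q[:,:2]/q[:,2:]
def unproj(n,uv,z):
    K,T=cam(n); d=np.c_[np.atleast_2d(uv),np.ones(len(np.atleast_2d(uv)))]@np.linalg.inv(K).T@T[:3,:3].T
    return T[:3,3]+d*((z-T[2,3])/d[:,2:])
def rot(a): c,s=np.cos(a),np.sin(a); return np.array([[c,-s,0],[s,c,0],[0,0,1]])
def l2w(L,P): return np.atleast_2d(P)@rot(L[2]).T+[L[0],L[1],0]
def w2l(L,P): return (np.atleast_2d(P)-[L[0],L[1],0])@rot(L[2])
E
python3 - <<'E'
from h import *
from scipy.optimize import least_squares
f=lambda a:np.array(a)/3.8+[180,180]-0.37
lane=[[-100,-300,12],[75,-300,12],[46,75,20],[-46,75,20],[46,-260,20],[-46,-260,20],[40,66,24],[-40,66,24],[46,0,58]]
px=f([[716,394],[748,134],[189,85],[165,222],[686,163],[668,303],[198,97],[178,210],[297,97]])
r=least_squares(lambda L:(proj("top",l2w(L,lane))-px).ravel(),[550,50,0],x_scale=[1,1,.01],loss='soft_l1')
L=r.x; print(L,np.degrees(L[2])); print(r.fun.reshape(-1,2).round(1))
np.save("L.npy",L)
print("rack corners lane",w2l(L,unproj("top",f([[541,143],[609,152],[590,280],[522,270]]),30)).round(1))
print(proj("scene",l2w(L,[[46,0,58],[-72,0,63],[-100,-300,12],[75,-300,12],[40,66,24]])).round(0))
print("objs",w2l(L,np.vstack([unproj("top",[[257,173]],50),unproj("top",[[229,162]],22),unproj("top",[[324,176]],30),unproj("top",[[328,327]],30)])).round(0))
E
```

```text
[ 5.68426071e+02  2.20167775e+01 -1.71932347e-01] -9.850997851255915
[[ 0.5  0.3]
 [ 0.6 -0.1]
 [-0.6  0.2]
 [-0.8 -0.1]
 [ 0.3  0.4]
 [ 0.3 -0.2]
 [ 0.  -0.4]
 [-0.3  1. ]
 [-0.2 -1.5]]
rack corners lane [[  43.  -162.    30. ]
 [  44.2 -206.8   30. ]
 [ -41.2 -206.    30. ]
 [ -41.7 -161.7   30. ]]
[[309. 223.]
 [325. 178.]
 [189. 162.]
 [148. 217.]
 [346. 243.]]
objs [[ 124.   15.   50.]
 [ 149.   93.   22.]
 [ 149. -152.   30.]
 [-219. -214.   30.]]
```

Lane: origin (568, 22), yaw -9.85°. The rack's leading wall is at y≈-162, trailing wall at -207, so it's the one meant. Next I need the fingertip height relative to the TCP when open, so I'll look through the wrist camera.

```bash
cat >> h.py <<'E'
L=np.load("L.npy"); LY=np.degrees(L[2])
def now():
    s=monitor.sense(); p=w2l(L,s["position"])[0]; phi=(s["eef_rot"][2]-90-LY+180)%360-180
    return s,p,phi
def tcp(A,B):
    "A,B finger centres (lane xy) -> TCP xy, phi, claw"
    A,B=np.array(A,float),np.array(B,float); d=B-A
    return (A+B)/2, np.degrees(np.arctan2(d[1],d[0])), np.hypot(*d)-14.5
def rows(way):
    "way: (x,y,z,phi,claw) in the lane frame; prints row values from measured pose"
    s,p,phi0=now(); R=np.array([[np.cos(a),-np.sin(a)] for a in [0]])
    a=np.radians(phi0); ty=np.array([np.cos(a),np.sin(a),0]); tx=np.array([-np.sin(a),np.cos(a),0]); R=np.c_[tx,ty,[0,0,-1]]
    print("t",round(s["time_s"],2),"at",p.round(1),"phi",round(phi0,1),"F",s["contact_force"].round(1))
    for x,y,z,ph,c in way:
        t=R.T@(np.array([x,y,z])-p)/50
        print('{"travel":[%.2f,%.2f,%.2f],"delta_rot":[0,0,%.1f],"claw":%d}'%(*t,phi0-ph,c),end=",")
    print()
E
python3 - <<'E'
from h import *
import cv2
cv2.imwrite("pics/w0.png",cams.read_camera("wrist"))
p=cams.camera_params("wrist"); T=np.array(p["hand_eye"]);K=np.array(p["K"])
for zt in(0,5,10,14):
  for x in(-11,11):
    P=np.array([[x,42.7,zt],[x,57,zt]]); q=(P-T[:3,3])@T[:3,:3]@K.T; print(zt,x,(q[:,:2]/q[:,2:]).round(0).tolist())
rows([(0,-228,245,0,40),(0,-228,100,0,40)])
E
```

```text
0 -11 [[363.0, 297.0], [391.0, 297.0]]
0 11 [[367.0, 259.0], [397.0, 259.0]]
5 -11 [[360.0, 291.0], [388.0, 291.0]]
5 11 [[364.0, 254.0], [393.0, 254.0]]
10 -11 [[358.0, 286.0], [385.0, 286.0]]
10 11 [[362.0, 249.0], [390.0, 249.0]]
14 -11 [[356.0, 282.0], [382.0, 282.0]]
14 11 [[360.0, 245.0], [387.0, 245.0]]
t 0.15 at [-445.6  445.   244.7] phi 78.9 F [-0.6 -0.4 -0.6]
{"travel":[-11.34,-11.49,-0.01],"delta_rot":[0,0,78.9],"claw":40},{"travel":[-11.34,-11.49,2.89],"delta_rot":[0,0,78.9],"claw":40},
```

View pics/w0.png

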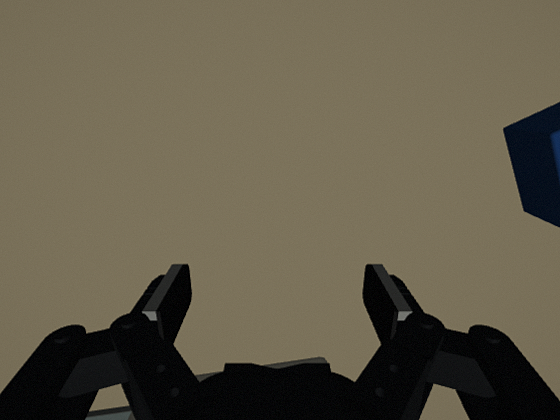

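The open tips sit about level with the TCP: the front inner tip corner is at (365,264), i.e. 0–1 mm ahead. The rack stands on the deck, so its wall tops are at z≈42 and the slides at z≈48. I'll write a general pose helper that works from the two fingertip points, then move behind the rack.

```bash
cat >> h.py <<'E'
from scipy.spatial.transform import Rotation as Ro
RL=rot(L[2])
def tip(w):  # fingertip ahead of TCP at opening w
    return 14-57*(np.cos(np.radians(-6.2))-np.sqrt(1-(np.sin(np.radians(-6.2))+w/114)**2))
TH=9 # finger thickness at tip
def pose(A,B):
    A,B=np.array(A,float),np.array(B,float); d=B-A; n=np.linalg.norm(d); w=n-TH; y=d/n
    z=np.array([0,0,-1.]); z-=y*(z@y); z/=np.linalg.norm(z)
    return (A+B)/2-tip(w)*z, np.c_[np.cross(y,z),y,z], w
def state():
    s=monitor.sense(); R=RL.T@Ro.from_euler("xyz",s["eef_rot"],degrees=True).as_matrix(); p=w2l(L,s["position"])[0]
    w=s["grip_width"]*85.4; m=p+tip(w)*R[:,2]; h=(w+TH)/2*R[:,1]
    print("t %.2f A %s B %s w %.1f tilt %.1f F(lane) %s"%(s["time_s"],(m-h).round(1),(m+h).round(1),w,np.degrees(np.arccos(-R[2,2])),(RL.T@s["contact_force"]).round(1)))
    return p,R
def plan(pts):
    p,R=state()
    for A,B in pts:
        q,Q,w=pose(A,B); t=R.T@(q-p)/50; r=Ro.from_matrix(R.T@Q).as_rotvec(degrees=True)
        print('{"travel":[%.2f,%.2f,%.2f],"delta_rot":[%.0f,%.0f,%.0f],"claw":%.0f},'%(*t,*r,w))
E
python3 - <<'E'
from h import *
f=lambda a:np.array(a)/3.8+[180,180]-0.37
print(w2l(L,unproj("top",f([[541,143],[609,152],[590,280],[522,270]]),42)).round(1))
plan([((-25,-240,180),(25,-240,180))])
E
```

```text
[[  40.6 -161.2   42. ]
 [  41.7 -205.6   42. ]
 [ -42.8 -204.8   42. ]
 [ -43.3 -160.9   42. ]]
t 0.15 A [-454.7  398.7  243.7] B [-436.5  491.2  243.5] w 85.3 tilt 0.1 F(lane) [-0.6 -0.5 -0.6]
{"travel":[-11.38,-11.72,1.06],"delta_rot":[-0,0,79],"claw":41},
```

```bash
R='{"travel":[-11.4,-11.7,1.0],"delta_rot":[0,0,79],"claw":41}'; python3 -m handwheel '[{"travel":[-11.4,-11.7,1.0],"delta_rot":[0,0,79],"claw":41},{"travel":[-11.4,-11.7,1.0],"delta_rot":[0,0,79],"claw":41},{"travel":[-11.4,-11.7,1.0],"delta_rot":[0,0,79],"claw":41},{"travel":[-11.4,-11.7,1.0],"delta_rot":[0,0,79],"claw":41},{"travel":[-11.4,-11.7,1.0],"delta_rot":[0,0,79],"claw":41},{"travel":[-11.4,-11.7,1.0],"delta_rot":[0,0,79],"claw":41},{"travel":[-11.4,-11.7,1.0],"delta_rot":[0,0,79],"claw":41},{"travel":[-11.4,-11.7,1.0],"delta_rot":[0,0,79],"claw":41},{"travel":[-11.4,-11.7,1.0],"delta_rot":[0,0,79],"claw":41},{"travel":[-11.4,-11.7,1.0],"delta_rot":[0,0,79],"claw":41},{"travel":[-11.4,-11.7,1.0],"delta_rot":[0,0,79],"claw":41},{"travel":[-11.4,-11.7,1.0],"delta_rot":[0,0,79],"claw":41}]'
python3 -c "
from h import *
plan([((-25,-240,120),(25,-240,120)),((-25,-235,24),(25,-235,24))])"
```

```text
time_s: 1.65
position: [502.2, -152.7, 199.2]
eef_rot: [180.0, -0.0, 80.0]
contact_force: [1.5, 0.3, 0.2]
grip_width: 0.479
finger_force: 0.0
t 1.65 A [ -60.4 -183.4  186.7] B [ -10.4 -183.5  186.7] w 40.9 tilt 0.0 F(lane) [1.4 0.6 0.2]
{"travel":[-1.13,0.71,1.33],"delta_rot":[0,-0,-0],"claw":41},
{"travel":[-1.03,0.71,3.25],"delta_rot":[0,-0,-0],"claw":41},
```

```bash
python3 -m handwheel '[{"travel":[-1.1,0.7,0.3],"delta_rot":[0,0,0],"claw":41},{"travel":[-1.1,0.7,1.3],"delta_rot":[0,0,0],"claw":41},{"travel":[-1.1,0.7,2.0],"delta_rot":[0,0,0],"claw":41},{"travel":[-1.1,0.7,2.4],"delta_rot":[0,0,0],"claw":41},{"travel":[-1.1,0.7,2.4],"delta_rot":[0,0,0],"claw":41}]'
python3 -c "
from h import *
plan([((-25,-236,24),(25,-236,24))])
import cv2
cv2.imwrite('pics/w1.png',cams.read_camera('wrist'))
p=cams.camera_params('wrist'); T=np.array(p['hand_eye']);K=np.array(p['K'])
P=np.array([[x,y,tip(41)] for y in(20.5,-20.5) for x in(-11,11)]); q=(P-T[:3,3])@T[:3,:3]@K.T; print((q[:,:2]/q[:,2:]).round(0).tolist())
"
```

```text
time_s: 2.28
position: [525.5, -210.4, 77.7]
eef_rot: [-179.8, -0.1, 80.0]
contact_force: [0.7, 0.2, 0.8]
grip_width: 0.478
finger_force: 0.0
t 2.27 A [ -27.5 -236.2   65.3] B [  22.3 -236.3   65.1] w 40.8 tilt 0.3 F(lane) [0.7 0.3 0.8]
{"travel":[0.01,0.05,0.82],"delta_rot":[-0,-0,-0],"claw":41},
[[313.0, 283.0], [315.0, 246.0], [238.0, 283.0], [236.0, 246.0]]
```

View pics/w1.png

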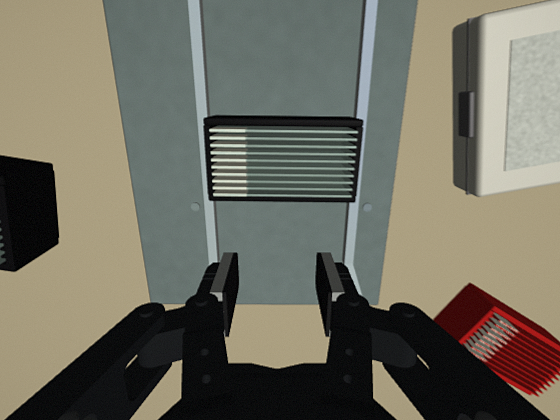

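The wrist view shows the rack's near top edge at (210,201)–(355,201) and far edge at about (205,119)–(362,119). The rails are on both sides and the tips are at (237,253) and (317,253), so the tips may be a few mm less far ahead than I assumed. I'll probe by lowering towards the deck behind the rack.

```bash
python3 - <<'E'
from h import *
s=monitor.sense(); R=RL.T@Ro.from_euler("xyz",s["eef_rot"],degrees=True).as_matrix(); p=w2l(L,s["position"])[0]
c=cams.camera_params('wrist'); T=np.array(c['hand_eye']);K=np.array(c['K'])
o=p+R@T[:3,3]
for uv,z in (((210,201),42),((355,201),42),((205,119),42),((362,119),42),((206,150),20),((361,150),20)):
    d=R@T[:3,:3]@np.linalg.inv(K)@[*uv,1]; print(uv,(o+d*(z-o[2])/d[2]).round(1))
E
python3 -m handwheel '[{"travel":[0,0.05,0.3],"delta_rot":[0,0,0],"claw":41},{"travel":[0,0.05,0.6],"delta_rot":[0,0,0],"claw":41},{"travel":[0,0.05,0.9],"delta_rot":[0,0,0],"claw":41},{"travel":[0,0.05,0.94],"delta_rot":[0,0,0],"claw":41},{"travel":[0,0.05,0.98],"delta_rot":[0,0,0],"claw":41},{"travel":[0,0.05,0.98],"delta_rot":[0,0,0],"claw":41}]'; python3 -c "
from h import *
state()"
```

```text
(210, 201) [ -39.3 -208.8   42. ]
(355, 201) [  44.3 -208.9   42. ]
(205, 119) [ -38.6 -163.2   42. ]
(362, 119) [  44.3 -163.3   42. ]
(206, 150) [ -44.5 -183.    20. ]
(361, 150) [  51.2 -183.    20. ]
time_s: 3.08
position: [529.4, -211.3, 30.7]
eef_rot: [180.0, 0.0, 80.0]
contact_force: [-0.6, 0.3, 0.1]
grip_width: 0.479
finger_force: 0.0
t 3.08 A [ -23.5 -236.5   18.2] B [  26.4 -236.6   18.2] w 40.9 tilt 0.0 F(lane) [-0.6  0.2  0.1]
```

```bash
for k in 1; do python3 -m handwheel '[{"travel":[0,0,0.06],"delta_rot":[0,0,0],"claw":41},{"travel":[0,0,0.1],"delta_rot":[0,0,0],"claw":41},{"travel":[0,0,0.1],"delta_rot":[0,0,0],"claw":41}]'|grep -E 'pos|force'; python3 -m handwheel '[{"travel":[0,0,0.04],"delta_rot":[0,0,0],"claw":41},{"travel":[0,0,0.04],"delta_rot":[0,0,0],"claw":41}]'|grep -E 'pos|force'; done
```

```text
position: [529.1, -211.2, 25.3]
contact_force: [-0.4, 1.3, -0.1]
finger_force: 0.0
position: [529.4, -211.3, 24.4]
contact_force: [-0.9, 1.0, 6.6]
finger_force: 3.2
```

The deck is touched at TCP z 24.4, so the tip model holds (12.4 mm ahead). Next is a gentle pre-push of the rack until its leading wall is at about -126.

```bash
python3 -m handwheel '[{"travel":[0,0,-0.18],"delta_rot":[0,0,0],"claw":41},{"travel":[0.2,0,-0.18],"delta_rot":[0,0,0],"claw":41},{"travel":[0.33,0,-0.18],"delta_rot":[0,0,0],"claw":41},{"travel":[0.42,0,-0.18],"delta_rot":[0,0,0],"claw":41},{"travel":[0.52,0,-0.18],"delta_rot":[0,0,0],"claw":41},{"travel":[0.62,0,-0.18],"delta_rot":[0,0,0],"claw":41},{"travel":[0.72,0,-0.18],"delta_rot":[0,0,0],"claw":41},{"travel":[0.82,0,-0.18],"delta_rot":[0,0,0],"claw":41},{"travel":[0.91,0,-0.18],"delta_rot":[0,0,0],"claw":41},{"travel":[0.98,0,-0.18],"delta_rot":[0,0,0],"claw":41},{"travel":[1.04,0,-0.18],"delta_rot":[0,0,0],"claw":41},{"travel":[1.07,0,-0.18],"delta_rot":[0,0,0],"claw":41}]'
python3 -c "
from h import *
state()"
```

```text
time_s: 5.2
position: [538.4, -158.4, 32.5]
eef_rot: [-180.0, -0.0, 80.0]
contact_force: [0.0, -1.4, -0.8]
grip_width: 0.479
finger_force: 0.4
t 5.20 A [ -23.6 -182.8   20. ] B [  26.3 -182.9   20. ] w 40.9 tilt 0.0 F(lane) [ 0.3 -1.3 -0.8]
```

```bash
python3 -m handwheel '[{"travel":[-0.1,0,0],"delta_rot":[0,0,0],"claw":41},{"travel":[-0.15,0,-0.6],"delta_rot":[0,0,0],"claw":41},{"travel":[-0.15,0,-1.8],"delta_rot":[0,0,0],"claw":41},{"travel":[-0.15,0,-1.8],"delta_rot":[0,0,0],"claw":41}]' | head -2
python3 - <<'E'
from h import *
A=np.array([20,19,90.]); u=np.radians(60); B=A+[92*np.cos(u),92*np.sin(u),0]
plan([(A,B),(A,B+[0,0,16]),(A-[0,0,50],B-[0,0,34])])
import cv2
cv2.imwrite("pics/t1.png",cv2.resize(cams.read_camera("top")[180:290,180:390],None,fx=3.8,fy=3.8,interpolation=cv2.INTER_CUBIC))
E
```

```text
time_s: 5.7
position: [540.1, -167.3, 127.2]
t 5.70 A [ -20.1 -191.3  114.4] B [  29.4 -191.4  114.9] w 40.4 tilt 0.6 F(lane) [-0.1  0.1 -0.7]
{"travel":[5.01,0.75,0.70],"delta_rot":[1,0,-60],"claw":83},
{"travel":[5.00,0.75,0.56],"delta_rot":[-8,6,-60],"claw":84},
{"travel":[5.00,0.74,1.56],"delta_rot":[-8,6,-60],"claw":84},
```

View pics/t1.png

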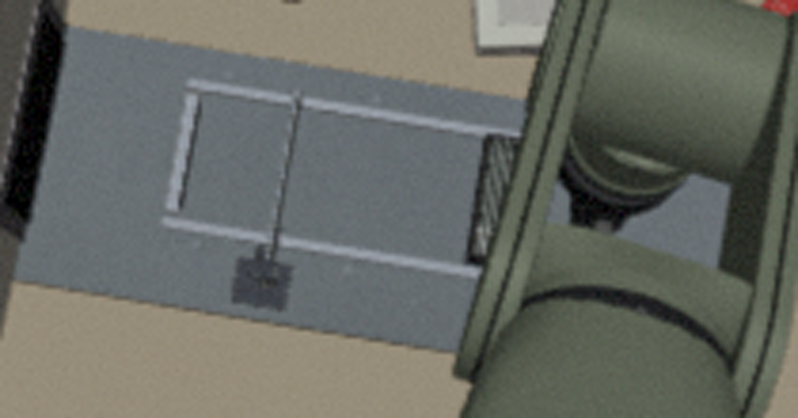

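The picture shows the rack's leading top corners at (486,136) and (471,262), so it moved about 34 mm and the leading wall is near -127. That leaves the gate room to swing. Next I go over the bay, tilted so that finger B (tool +y) stays high.

```bash
python3 -m handwheel '[{"travel":[1.2,0.2,0.1],"delta_rot":[0,0,-10],"claw":84},{"travel":[2.4,0.4,0.2],"delta_rot":[0,0,-20],"claw":84},{"travel":[3.6,0.6,0.4],"delta_rot":[-2,1,-30],"claw":84},{"travel":[4.5,0.7,0.5],"delta_rot":[-4,2,-40],"claw":84},{"travel":[5.0,0.75,0.55],"delta_rot":[-6,4,-50],"claw":84},{"travel":[5.0,0.75,0.55],"delta_rot":[-8,6,-60],"claw":84},{"travel":[5.0,0.75,0.55],"delta_rot":[-8,6,-60],"claw":84},{"travel":[5.0,0.75,0.55],"delta_rot":[-8,6,-60],"claw":84},{"travel":[5.0,0.75,0.55],"delta_rot":[-8,6,-60],"claw":84},{"travel":[5.0,0.75,0.55],"delta_rot":[-8,6,-60],"claw":84}]' | head -1
python3 - <<'E'
from h import *
A=np.array([18,20,40.]); u=np.radians(60); B=A+[92*np.cos(u),92*np.sin(u),16]
plan([(A+[0,0,30],B+[0,0,30]),(A,B)])
E
```

```text
time_s: 7.0
t 7.00 A [16.5 20.1 85.6] B [ 62.4  99.2 100.9] w 83.7 tilt 9.5 F(lane) [0.  0.2 0.2]
{"travel":[-0.03,-0.03,0.31],"delta_rot":[-0,-1,-0],"claw":84},
{"travel":[-0.04,-0.13,0.90],"delta_rot":[-0,-1,-0],"claw":84},
```

```bash
python3 -m handwheel '[{"travel":[0,0,0.3],"delta_rot":[0,-1,0],"claw":84},{"travel":[0,-0.1,0.6],"delta_rot":[0,-1,0],"claw":84},{"travel":[0,-0.13,0.9],"delta_rot":[0,-1,0],"claw":84},{"travel":[0,-0.13,0.9],"delta_rot":[0,-1,0],"claw":84}]' | head -1
cat >> h.py <<'E'
def sweep(th0,th1,n):
    out=[]
    for th in np.linspace(th0,th1,n):
        t=np.radians(th); e=np.array([np.cos(t),-np.sin(t),0]); nn=np.array([np.sin(t),np.cos(t),0])
        A=np.array([-72,0,40])+(90+10*th/94)*e+(13-3*th/94)*nn; u=np.radians(60-30*th/94)
        out.append((A,A+[92*np.cos(u),92*np.sin(u),16]))
    return out
E
python3 - <<'E'
from h import *
plan(sweep(4,48,12))
E
```

```text
time_s: 7.5
t 7.50 A [15.2 21.  38.6] B [ 61.2 100.3  53.7] w 83.9 tilt 9.4 F(lane) [-0.3 -0.4 -0.7]
{"travel":[-0.23,-0.20,-0.07],"delta_rot":[-1,-0,1],"claw":84},
{"travel":[-0.33,-0.31,-0.09],"delta_rot":[-1,-1,2],"claw":84},
{"travel":[-0.42,-0.42,-0.11],"delta_rot":[-1,-1,4],"claw":84},
{"travel":[-0.50,-0.54,-0.13],"delta_rot":[-1,-1,5],"claw":84},
{"travel":[-0.57,-0.66,-0.15],"delta_rot":[-1,-1,6],"claw":84},
{"travel":[-0.64,-0.79,-0.17],"delta_rot":[-1,-2,7],"claw":84},
{"travel":[-0.69,-0.92,-0.19],"delta_rot":[-1,-2,9],"claw":84},
{"travel":[-0.74,-1.05,-0.21],"delta_rot":[-1,-2,10],"claw":84},
{"travel":[-0.77,-1.19,-0.23],"delta_rot":[-1,-2,11],"claw":84},
{"travel":[-0.80,-1.33,-0.26],"delta_rot":[-1,-2,12],"claw":84},
{"travel":[-0.81,-1.47,-0.28],"delta_rot":[-1,-3,14],"claw":84},
{"travel":[-0.82,-1.61,-0.30],"delta_rot":[-1,-3,15],"claw":84},
```

```bash
python3 -m handwheel '[{"travel":[-0.2,-0.1,-0.05],"delta_rot":[-1,0,1],"claw":84},{"travel":[-0.33,-0.31,-0.09],"delta_rot":[-1,-1,2],"claw":84},{"travel":[-0.42,-0.42,-0.11],"delta_rot":[-1,-1,4],"claw":84},{"travel":[-0.5,-0.54,-0.13],"delta_rot":[-1,-1,5],"claw":84},{"travel":[-0.57,-0.66,-0.15],"delta_rot":[-1,-1,6],"claw":84},{"travel":[-0.64,-0.79,-0.17],"delta_rot":[-1,-2,7],"claw":84},{"travel":[-0.69,-0.92,-0.19],"delta_rot":[-1,-2,9],"claw":84},{"travel":[-0.74,-1.05,-0.21],"delta_rot":[-1,-2,10],"claw":84},{"travel":[-0.77,-1.19,-0.23],"delta_rot":[-1,-2,11],"claw":84},{"travel":[-0.8,-1.33,-0.26],"delta_rot":[-1,-2,12],"claw":84},{"travel":[-0.81,-1.47,-0.28],"delta_rot":[-1,-3,14],"claw":84},{"travel":[-0.82,-1.61,-0.3],"delta_rot":[-1,-3,15],"claw":84}]' | head -1
python3 - <<'E'
from h import *
plan(sweep(51,94,12))
E
```

```text
time_s: 9.0
t 9.00 A [  0.9 -63.   41. ] B [66.   1.4 58. ] w 84.2 tilt 10.5 F(lane) [ 0.1  1.4 -0.4]
{"travel":[-0.02,-0.11,0.01],"delta_rot":[1,0,1],"claw":84},
{"travel":[-0.04,-0.25,-0.01],"delta_rot":[1,-0,2],"claw":84},
{"travel":[-0.06,-0.38,-0.04],"delta_rot":[1,-0,3],"claw":84},
{"travel":[-0.07,-0.51,-0.06],"delta_rot":[1,-1,5],"claw":84},
{"travel":[-0.06,-0.65,-0.09],"delta_rot":[1,-1,6],"claw":84},
{"travel":[-0.05,-0.78,-0.11],"delta_rot":[1,-1,7],"claw":84},
{"travel":[-0.03,-0.91,-0.14],"delta_rot":[1,-1,8],"claw":84},
{"travel":[0.00,-1.04,-0.16],"delta_rot":[1,-2,10],"claw":84},
{"travel":[0.04,-1.17,-0.19],"delta_rot":[1,-2,11],"claw":84},
{"travel":[0.09,-1.29,-0.21],"delta_rot":[1,-2,12],"claw":84},
{"travel":[0.15,-1.41,-0.23],"delta_rot":[1,-2,13],"claw":84},
{"travel":[0.22,-1.53,-0.25],"delta_rot":[1,-2,14],"claw":84},
```

```bash
python3 -m handwheel '[{"travel":[-0.02,-0.11,0.01],"delta_rot":[1,0,1],"claw":84},{"travel":[-0.04,-0.25,-0.01],"delta_rot":[1,0,2],"claw":84},{"travel":[-0.06,-0.38,-0.04],"delta_rot":[1,0,3],"claw":84},{"travel":[-0.07,-0.51,-0.06],"delta_rot":[1,-1,5],"claw":84},{"travel":[-0.06,-0.65,-0.09],"delta_rot":[1,-1,6],"claw":84},{"travel":[-0.05,-0.78,-0.11],"delta_rot":[1,-1,7],"claw":84},{"travel":[-0.03,-0.91,-0.14],"delta_rot":[1,-1,8],"claw":84},{"travel":[0,-1.04,-0.16],"delta_rot":[1,-2,10],"claw":84},{"travel":[0.04,-1.17,-0.19],"delta_rot":[1,-2,11],"claw":84},{"travel":[0.09,-1.29,-0.21],"delta_rot":[1,-2,12],"claw":84},{"travel":[0.15,-1.41,-0.23],"delta_rot":[1,-2,13],"claw":84},{"travel":[0.22,-1.53,-0.25],"delta_rot":[1,-2,14],"claw":84}]' | head -1
python3 - <<'E'
from h import *
import cv2
P=[]
for u in np.linspace(21,-70,12):
    A=np.array([-62,-100,40.]); r=np.radians(u); P.append((A,A+[92*np.cos(r),92*np.sin(r),17]))
plan(P)
cv2.imwrite("pics/s2.png",cv2.resize(cams.read_camera("scene")[120:300,130:410],None,fx=2.8,fy=2.8,interpolation=cv2.INTER_CUBIC))
E
```

```text
time_s: 10.5
t 10.50 A [ -68.9 -100.6   39.9] B [ 10.1 -54.2  55.3] w 83.9 tilt 9.5 F(lane) [ 1.1  1.2 -0.3]
{"travel":[-0.21,0.12,0.01],"delta_rot":[-1,-2,9],"claw":85},
{"travel":[-0.34,0.09,0.00],"delta_rot":[-1,-3,17],"claw":85},
{"travel":[-0.46,0.04,-0.01],"delta_rot":[-1,-5,26],"claw":85},
{"travel":[-0.57,-0.03,-0.02],"delta_rot":[-1,-6,34],"claw":85},
{"travel":[-0.68,-0.11,-0.03],"delta_rot":[-1,-8,42],"claw":85},
{"travel":[-0.77,-0.20,-0.05],"delta_rot":[-1,-9,50],"claw":85},
{"travel":[-0.84,-0.31,-0.07],"delta_rot":[-1,-10,58],"claw":85},
{"travel":[-0.90,-0.43,-0.09],"delta_rot":[-1,-12,66],"claw":85},
{"travel":[-0.95,-0.55,-0.11],"delta_rot":[-1,-13,74],"claw":85},
{"travel":[-0.97,-0.68,-0.13],"delta_rot":[-1,-15,83],"claw":85},
{"travel":[-0.97,-0.81,-0.15],"delta_rot":[-1,-16,91],"claw":85},
{"travel":[-0.96,-0.94,-0.17],"delta_rot":[-1,-18,99],"claw":85},
```

View pics/s2.png

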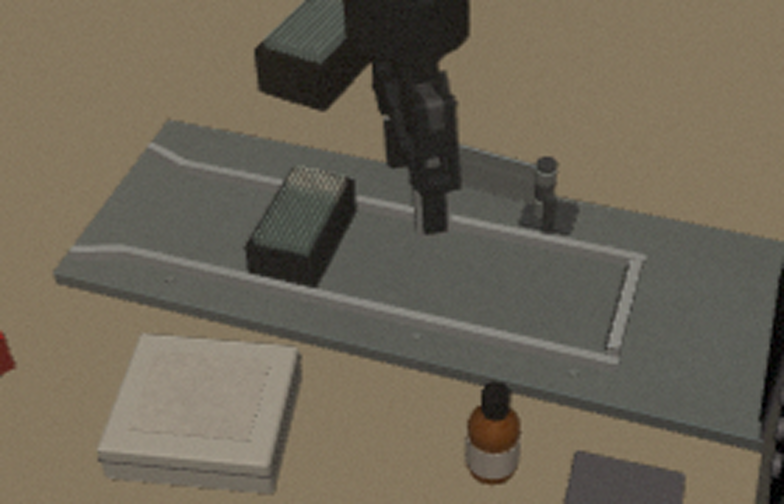

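The gate is held open: the leaf lies behind the finger at about (495,170) and the hinge is at (545,190). The rack waits at (300,225). Next I swing finger B over the rack to behind it.

```bash
python3 -m handwheel '[{"travel":[-0.2,0.1,0.0],"delta_rot":[-1,-2,9],"claw":85},{"travel":[-0.34,0.08,0],"delta_rot":[-1,-3,17],"claw":85},{"travel":[-0.46,0.03,-0.01],"delta_rot":[-1,-5,26],"claw":85},{"travel":[-0.57,-0.03,-0.02],"delta_rot":[-1,-6,34],"claw":85},{"travel":[-0.68,-0.11,-0.03],"delta_rot":[-1,-8,42],"claw":85},{"travel":[-0.77,-0.2,-0.05],"delta_rot":[-1,-9,50],"claw":85},{"travel":[-0.84,-0.31,-0.07],"delta_rot":[-1,-10,58],"claw":85},{"travel":[-0.9,-0.43,-0.09],"delta_rot":[-1,-12,66],"claw":85},{"travel":[-0.95,-0.55,-0.11],"delta_rot":[-1,-13,74],"claw":85},{"travel":[-0.97,-0.68,-0.13],"delta_rot":[-1,-15,83],"claw":85},{"travel":[-0.97,-0.81,-0.15],"delta_rot":[-1,-16,91],"claw":85},{"travel":[-0.96,-0.94,-0.17],"delta_rot":[-1,-18,99],"claw":85}]' | head -1
python3 - <<'E'
from h import *
A=np.array([-62,-100,40.]); r=np.radians(-70); B=A+[92*np.cos(r),92*np.sin(r),17]
D=np.array([0,0,1.])
plan([(A,B),(A-5*D,B-10*D),(A-10*D,B-20*D),(A-16*D,B-33*D)])
E
```

```text
time_s: 12.05
t 12.05 A [ -61.9 -100.2   39.6] B [ -30.9 -186.9   57.1] w 84.8 tilt 10.8 F(lane) [-0.2 -0.2 -0.6]
{"travel":[0.00,-0.00,-0.01],"delta_rot":[0,0,-0],"claw":85},
{"travel":[0.00,-0.03,0.14],"delta_rot":[3,0,-0],"claw":84},
{"travel":[0.01,-0.06,0.28],"delta_rot":[6,0,-0],"claw":83},
{"travel":[0.01,-0.09,0.46],"delta_rot":[11,0,-0],"claw":83},
```

Run:
```python
from h import *
import cv2
a=cv2.resize(cams.read_camera("scene")[120:300,130:410],None,fx=2.5,fy=2.5,interpolation=cv2.INTER_CUBIC)[:,:400]
b=cv2.resize(cams.read_camera("wrist"),None,fx=.714,fy=1.071)
b=cv2.resize(cams.read_camera("wrist"),(400,300)); b=cv2.copyMakeBorder(b,0,150,0,0,cv2.BORDER_CONSTANT)
cv2.imwrite("pics/s3.png",np.hstack([cv2.resize(cams.read_camera("scene")[130:260,190:350],(400,325)) if 0 else a,b]))
```

```text
(no output)
```

View pics/s3.png

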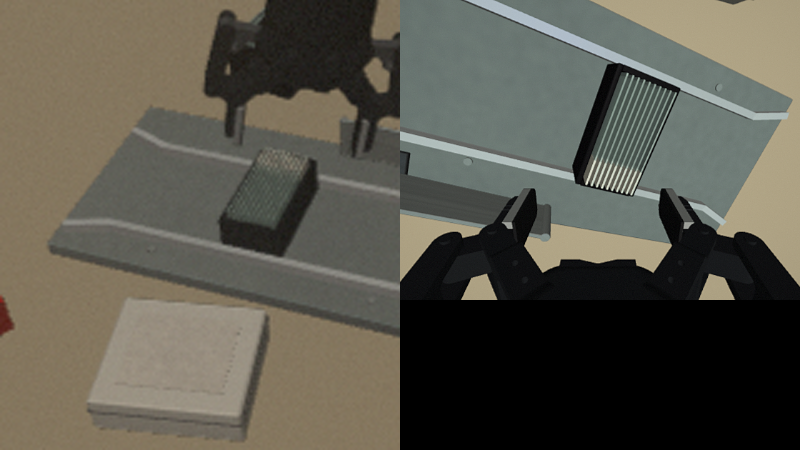

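The leaf is still held open by finger A (leaf end at about (545,220) in the right half), and finger B at (670,195) is clear behind the rack's trailing wall. I'll lower and level the hand.

```bash
python3 -m handwheel '[{"travel":[0,-0.03,0.14],"delta_rot":[3,0,0],"claw":84},{"travel":[0.01,-0.06,0.28],"delta_rot":[6,0,0],"claw":83},{"travel":[0.01,-0.09,0.46],"delta_rot":[11,0,0],"claw":83},{"travel":[0.01,-0.09,0.46],"delta_rot":[11,0,0],"claw":83}]' | head -1
cat >> h.py <<'E'
KB=[-187,-150,-110,-60,-20,7]
KX=[-31,-12,3,8,8,6]; KA=[-100,-75,-65,-55,-50,-45]
def push(y0,y1,n,z=24):
    return [((-62,np.interp(y,KB,KA),z),(np.interp(y,KB,KX),y,z)) for y in np.linspace(y0,y1,n)]
E
python3 - <<'E'
from h import *
plan(push(-184,-134,12))
E
```

```text
time_s: 12.7
t 12.70 A [ -61.1 -100.3   24. ] B [ -29.8 -187.    23.7] w 83.2 tilt 0.3 F(lane) [ 0.2  0.6 -1.4]
{"travel":[0.01,-0.05,-0.00],"delta_rot":[-0,0,-1],"claw":83},
{"travel":[0.06,-0.12,-0.01],"delta_rot":[-0,0,-3],"claw":82},
{"travel":[0.11,-0.18,-0.01],"delta_rot":[-0,0,-4],"claw":82},
{"travel":[0.16,-0.24,-0.01],"delta_rot":[-0,0,-6],"claw":82},
{"travel":[0.20,-0.31,-0.02],"delta_rot":[-0,0,-8],"claw":81},
{"travel":[0.25,-0.37,-0.02],"delta_rot":[-0,0,-9],"claw":81},
{"travel":[0.30,-0.43,-0.02],"delta_rot":[-0,0,-11],"claw":81},
{"travel":[0.35,-0.50,-0.02],"delta_rot":[-0,0,-13],"claw":81},
{"travel":[0.39,-0.55,-0.03],"delta_rot":[-0,0,-15],"claw":80},
{"travel":[0.42,-0.60,-0.04],"delta_rot":[-0,0,-17],"claw":78},
{"travel":[0.46,-0.65,-0.05],"delta_rot":[-0,0,-19],"claw":77},
{"travel":[0.50,-0.70,-0.06],"delta_rot":[-0,0,-22],"claw":75},
```

```bash
python3 -m handwheel '[{"travel":[0.01,-0.05,0],"delta_rot":[0,0,-1],"claw":83},{"travel":[0.06,-0.12,-0.01],"delta_rot":[0,0,-3],"claw":82},{"travel":[0.11,-0.18,-0.01],"delta_rot":[0,0,-4],"claw":82},{"travel":[0.16,-0.24,-0.01],"delta_rot":[0,0,-6],"claw":82},{"travel":[0.2,-0.31,-0.02],"delta_rot":[0,0,-8],"claw":81},{"travel":[0.25,-0.37,-0.02],"delta_rot":[0,0,-9],"claw":81},{"travel":[0.3,-0.43,-0.02],"delta_rot":[0,0,-11],"claw":81},{"travel":[0.35,-0.5,-0.02],"delta_rot":[0,0,-13],"claw":81},{"travel":[0.39,-0.55,-0.03],"delta_rot":[0,0,-15],"claw":80},{"travel":[0.42,-0.6,-0.04],"delta_rot":[0,0,-17],"claw":78},{"travel":[0.46,-0.65,-0.05],"delta_rot":[0,0,-19],"claw":77},{"travel":[0.5,-0.7,-0.06],"delta_rot":[0,0,-22],"claw":75}]'
python3 - <<'E'
from h import *
plan(push(-130,-80,12))
E
```

```text
time_s: 14.2
position: [517.6, -71.8, 29.4]
eef_rot: [-179.7, 0.1, 32.2]
contact_force: [0.8, -2.2, -1.1]
grip_width: 0.879
finger_force: 1.0
t 14.20 A [-62.2 -69.9  24.7] B [  -5.8 -132.3   24.3] w 75.1 tilt 0.3 F(lane) [ 1.2 -2.  -1.1]
{"travel":[0.03,-0.01,0.00],"delta_rot":[-0,0,-2],"claw":74},
{"travel":[0.08,-0.04,-0.00],"delta_rot":[-0,0,-4],"claw":73},
{"travel":[0.13,-0.07,-0.01],"delta_rot":[-0,0,-7],"claw":72},
{"travel":[0.18,-0.10,-0.02],"delta_rot":[-0,0,-9],"claw":71},
{"travel":[0.23,-0.13,-0.02],"delta_rot":[-0,0,-12],"claw":70},
{"travel":[0.27,-0.16,-0.03],"delta_rot":[-0,0,-15],"claw":69},
{"travel":[0.31,-0.20,-0.04],"delta_rot":[-0,0,-17],"claw":68},
{"travel":[0.35,-0.24,-0.04],"delta_rot":[-0,0,-20],"claw":66},
{"travel":[0.39,-0.28,-0.05],"delta_rot":[-0,0,-22],"claw":65},
{"travel":[0.43,-0.31,-0.05],"delta_rot":[-0,0,-25],"claw":64},
{"travel":[0.47,-0.35,-0.06],"delta_rot":[-0,-0,-28],"claw":63},
{"travel":[0.51,-0.39,-0.06],"delta_rot":[-0,-0,-31],"claw":62},
```

```bash
python3 -m handwheel '[{"travel":[0.03,-0.01,0],"delta_rot":[0,0,-2],"claw":74},{"travel":[0.08,-0.04,0],"delta_rot":[0,0,-4],"claw":73},{"travel":[0.13,-0.07,-0.01],"delta_rot":[0,0,-7],"claw":72},{"travel":[0.18,-0.1,-0.02],"delta_rot":[0,0,-9],"claw":71},{"travel":[0.23,-0.13,-0.02],"delta_rot":[0,0,-12],"claw":70},{"travel":[0.27,-0.16,-0.03],"delta_rot":[0,0,-15],"claw":69},{"travel":[0.31,-0.2,-0.04],"delta_rot":[0,0,-17],"claw":68},{"travel":[0.35,-0.24,-0.04],"delta_rot":[0,0,-20],"claw":66},{"travel":[0.39,-0.28,-0.05],"delta_rot":[0,0,-22],"claw":65},{"travel":[0.43,-0.31,-0.05],"delta_rot":[0,0,-25],"claw":64},{"travel":[0.47,-0.35,-0.06],"delta_rot":[0,0,-28],"claw":63},{"travel":[0.51,-0.39,-0.06],"delta_rot":[0,0,-31],"claw":62}]' | grep -v rot
python3 - <<'E'
from h import *
plan(push(-74,-25,12))
E
```

```text
time_s: 15.7
position: [529.0, -41.8, 32.5]
contact_force: [0.6, -2.0, 0.6]
grip_width: 0.726
finger_force: 1.0
t 15.70 A [-62.  -59.2  24. ] B [  6.  -79.9  23.7] w 62.0 tilt 0.3 F(lane) [ 1.  -1.9  0.6]
{"travel":[0.07,-0.02,-0.00],"delta_rot":[-0,-0,-4],"claw":61},
{"travel":[0.12,-0.03,-0.01],"delta_rot":[-0,-0,-7],"claw":61},
{"travel":[0.18,-0.04,-0.01],"delta_rot":[-0,-0,-10],"claw":61},
{"travel":[0.23,-0.05,-0.01],"delta_rot":[-0,-0,-12],"claw":61},
{"travel":[0.28,-0.06,-0.01],"delta_rot":[-0,-0,-16],"claw":61},
{"travel":[0.33,-0.08,-0.01],"delta_rot":[-0,-0,-19],"claw":61},
{"travel":[0.37,-0.09,-0.01],"delta_rot":[-0,-0,-22],"claw":61},
{"travel":[0.42,-0.11,-0.00],"delta_rot":[-0,-0,-25],"claw":62},
{"travel":[0.47,-0.12,0.00],"delta_rot":[-0,-0,-28],"claw":62},
{"travel":[0.52,-0.14,0.00],"delta_rot":[-0,-0,-31],"claw":63},
{"travel":[0.57,-0.15,0.01],"delta_rot":[-0,-0,-34],"claw":64},
{"travel":[0.61,-0.17,0.02],"delta_rot":[-0,-0,-37],"claw":66},
```

```bash
python3 -m handwheel '[{"travel":[0.07,-0.02,0],"delta_rot":[0,0,-4],"claw":61},{"travel":[0.12,-0.03,-0.01],"delta_rot":[0,0,-7],"claw":61},{"travel":[0.18,-0.04,-0.01],"delta_rot":[0,0,-10],"claw":61},{"travel":[0.23,-0.05,-0.01],"delta_rot":[0,0,-12],"claw":61},{"travel":[0.28,-0.06,-0.01],"delta_rot":[0,0,-16],"claw":61},{"travel":[0.33,-0.08,-0.01],"delta_rot":[0,0,-19],"claw":61},{"travel":[0.37,-0.09,-0.01],"delta_rot":[0,0,-22],"claw":61},{"travel":[0.42,-0.11,0],"delta_rot":[0,0,-25],"claw":62},{"travel":[0.47,-0.12,0],"delta_rot":[0,0,-28],"claw":62},{"travel":[0.52,-0.14,0],"delta_rot":[0,0,-31],"claw":63},{"travel":[0.57,-0.15,0.01],"delta_rot":[0,0,-34],"claw":64},{"travel":[0.61,-0.17,0.02],"delta_rot":[0,0,-37],"claw":66}]' | grep -v rot
python3 - <<'E'
from h import *
plan(push(-21,2,8))
import cv2
cv2.imwrite("pics/s4.png",cv2.resize(cams.read_camera("scene")[120:300,170:410],None,fx=3.2,fy=3.2,interpolation=cv2.INTER_CUBIC))
E
```

```text
time_s: 17.2
position: [535.6, -10.6, 31.7]
contact_force: [2.1, -0.6, 1.1]
grip_width: 0.77
finger_force: 1.2
t 17.20 A [-61.9 -50.5  24.1] B [  8.4 -24.9  23.9] w 65.8 tilt 0.3 F(lane) [ 2.1 -0.3  1.1]
{"travel":[0.04,0.01,0.01],"delta_rot":[-0,-0,-3],"claw":67},
{"travel":[0.08,0.02,0.01],"delta_rot":[-0,-0,-5],"claw":68},
{"travel":[0.12,0.03,0.02],"delta_rot":[-0,-0,-6],"claw":69},
{"travel":[0.15,0.04,0.02],"delta_rot":[-0,-0,-8],"claw":70},
{"travel":[0.19,0.05,0.03],"delta_rot":[-0,-0,-10],"claw":71},
{"travel":[0.23,0.07,0.04],"delta_rot":[-0,-0,-12],"claw":72},
{"travel":[0.27,0.08,0.04],"delta_rot":[-0,-0,-13],"claw":73},
{"travel":[0.30,0.09,0.05],"delta_rot":[-0,-0,-15],"claw":74},
```

View pics/s4.png

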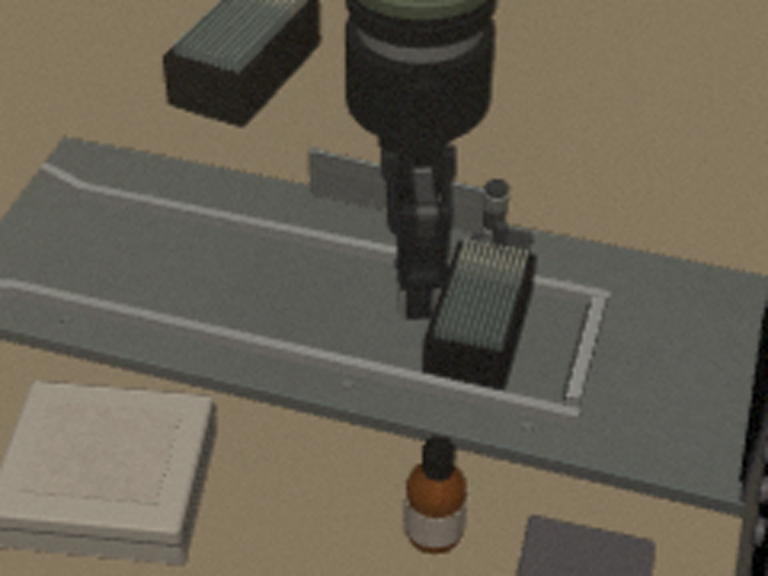

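The rack is straight, its centre just past the gate line at (480,310), and the leaf is still held open at about (345,180). I'll continue towards the end stop, slower near the end.

```bash
python3 -m handwheel '[{"travel":[0.04,0.01,0.01],"delta_rot":[0,0,-3],"claw":67},{"travel":[0.08,0.02,0.01],"delta_rot":[0,0,-5],"claw":68},{"travel":[0.12,0.03,0.02],"delta_rot":[0,0,-6],"claw":69},{"travel":[0.15,0.04,0.02],"delta_rot":[0,0,-8],"claw":70},{"travel":[0.19,0.05,0.03],"delta_rot":[0,0,-10],"claw":71},{"travel":[0.23,0.07,0.04],"delta_rot":[0,0,-12],"claw":72},{"travel":[0.27,0.08,0.04],"delta_rot":[0,0,-13],"claw":73},{"travel":[0.3,0.09,0.05],"delta_rot":[0,0,-15],"claw":74},{"travel":[0.3,0.09,0.05],"delta_rot":[0,0,-15],"claw":74}]' | grep -v rot
python3 - <<'E'
from h import *
plan([((-62,-46+k,24),(7,1+k,24)) for k in (2,3.5,5,6.5,8)])
E
```

```text
time_s: 18.38
position: [536.8, 5.0, 29.1]
contact_force: [1.2, -1.0, 1.3]
grip_width: 0.87
finger_force: 0.7
t 18.38 A [-62.4 -46.1  24. ] B [ 5.9  1.7 23.8] w 74.3 tilt 0.3 F(lane) [ 1.3 -0.8  1.3]
{"travel":[0.02,0.03,-0.00],"delta_rot":[-0,-0,1],"claw":74},
{"travel":[0.04,0.05,-0.00],"delta_rot":[-0,-0,1],"claw":74},
{"travel":[0.07,0.07,-0.00],"delta_rot":[-0,-0,1],"claw":74},
{"travel":[0.09,0.08,-0.00],"delta_rot":[-0,-0,1],"claw":74},
{"travel":[0.12,0.10,-0.00],"delta_rot":[-0,-0,1],"claw":74},
```

```bash
python3 -m handwheel '[{"travel":[0.02,0.02,0],"delta_rot":[0,0,0],"claw":74},{"travel":[0.04,0.03,0],"delta_rot":[0,0,0],"claw":74},{"travel":[0.05,0.035,0],"delta_rot":[0,0,0],"claw":74},{"travel":[0.05,0.035,0],"delta_rot":[0,0,0],"claw":74}]' | grep contact;python3 -c "
from h import *
state()"; python3 -m handwheel '[{"travel":[0.02,0.01,0],"delta_rot":[0,0,0],"claw":74},{"travel":[0.03,0.02,0],"delta_rot":[0,0,0],"claw":74},{"travel":[0.03,0.02,0],"delta_rot":[0,0,0],"claw":74}]' | grep contact
python3 - <<'E'
from h import *
import cv2
state()
cv2.imwrite("pics/s5.png",np.hstack([cv2.resize(cams.read_camera("scene")[170:260,290:380],(450,450),interpolation=cv2.INTER_CUBIC),cv2.resize(cams.read_camera("wrist")[:,:],(350,263)) if 0 else cv2.resize(cams.read_camera("wrist")[0:300,100:400],(350,450))]))
E
```

```text
contact_force: [0.9, -2.6, -0.1]
t 18.88 A [-62.3 -43.2  23.9] B [ 6.   4.4 23.8] w 74.2 tilt 0.3 F(lane) [ 1.3 -2.4 -0.1]
contact_force: [2.0, -2.0, 0.0]
t 19.25 A [-62.2 -41.2  23.8] B [ 5.7  6.2 23.6] w 73.7 tilt 0.3 F(lane) [ 2.3 -1.7  0. ]
```

View pics/s5.png

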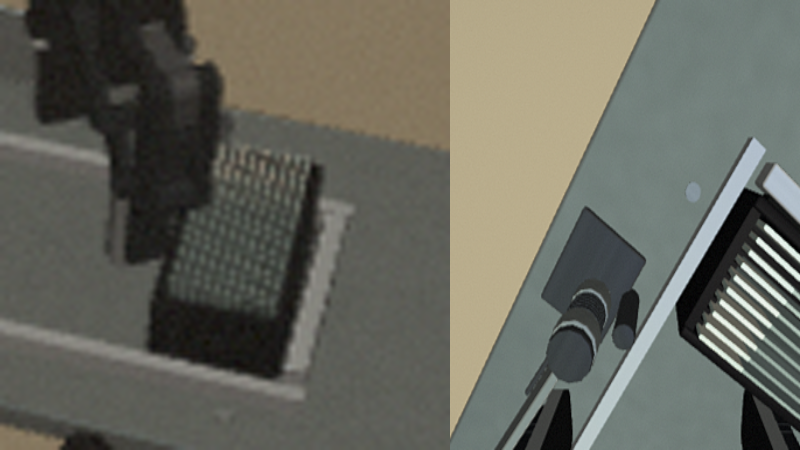

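The rack (left half, right wall at about (310,200)) is a few mm short of the end stop. I'll creep forward until the force rises.

```bash
for k in 1 2; do python3 -m handwheel '[{"travel":[0.015,0.01,0],"delta_rot":[0,0,0],"claw":74},{"travel":[0.03,0.02,0],"delta_rot":[0,0,0],"claw":74},{"travel":[0.03,0.02,0],"delta_rot":[0,0,0],"claw":74}]' | grep grip; python3 -c "
from h import *
state()"; done
```

```text
grip_width: 0.869
t 19.73 A [-62.5 -39.6  23.9] B [ 5.7  8.  23.7] w 74.2 tilt 0.3 F(lane) [ 1.1 -2.   0.3]
grip_width: 0.873
t 20.10 A [-63.  -38.7  24.1] B [ 5.5  9.1 23.8] w 74.6 tilt 0.3 F(lane) [ 1.3 -6.8  1.4]
```

```bash
python3 -m handwheel '[{"travel":[0.016,0.012,0],"delta_rot":[0,0,0],"claw":74},{"travel":[0.016,0.012,0],"delta_rot":[0,0,0],"claw":74}]' | grep grip
python3 - <<'E'
from h import *
import cv2
state()
cv2.imwrite("pics/s6.png",np.hstack([cv2.resize(cams.read_camera("scene")[170:260,290:380],(400,450),interpolation=cv2.INTER_CUBIC),cv2.resize(cams.read_camera("wrist")[60:330,150:420],(400,450),interpolation=cv2.INTER_CUBIC)]))
E
```

```text
grip_width: 0.868
t 20.35 A [-62.8 -38.4  24. ] B [ 5.4  9.2 23.7] w 74.2 tilt 0.3 F(lane) [ 0.1 -9.3  2.4]
```

View pics/s6.png

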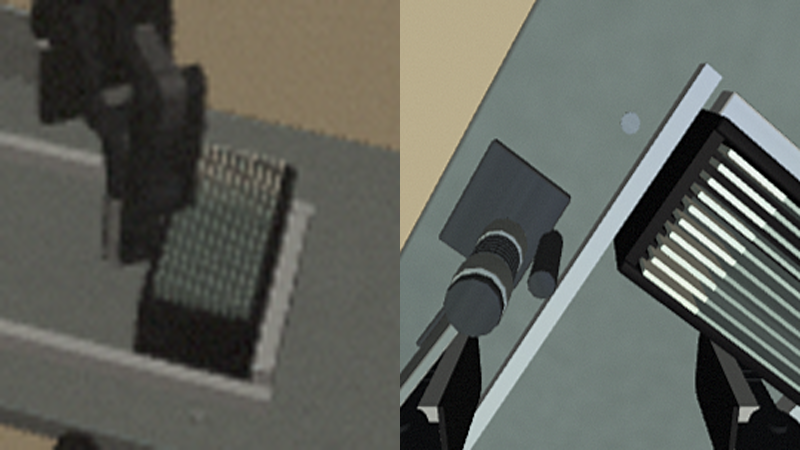

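The rack is against the end stop: no gap at (735,110) in the right half, and the force rose to 9 N. I'll back off slightly and lift straight up.

```bash
python3 -m handwheel '[{"travel":[-0.03,-0.02,0],"delta_rot":[0,0,0],"claw":74},{"travel":[-0.07,-0.05,0],"delta_rot":[0,0,0],"claw":74},{"travel":[-0.07,-0.05,0],"delta_rot":[0,0,0],"claw":74},{"travel":[-0.07,-0.05,-0.3],"delta_rot":[0,0,0],"claw":74},{"travel":[-0.07,-0.05,-0.7],"delta_rot":[0,0,0],"claw":74},{"travel":[-0.07,-0.05,-1.5],"delta_rot":[0,0,0],"claw":74},{"travel":[-0.07,-0.05,-2.5],"delta_rot":[0,0,0],"claw":74},{"travel":[-0.8,-2.0,-3.5],"delta_rot":[0,0,0],"claw":74},{"travel":[-1.6,-3.0,-3.5],"delta_rot":[0,0,0],"claw":74},{"travel":[-2.4,-4.0,-3.5],"delta_rot":[0,0,0],"claw":74},{"travel":[-2.4,-4.0,-3.5],"delta_rot":[0,0,0],"claw":74},{"travel":[-2.4,-4.0,-3.5],"delta_rot":[0,0,0],"claw":74}]'; python3 -m handwheel '[{"travel":[0,0,0],"delta_rot":[0,0,0],"claw":74},{"travel":[0,0,0],"delta_rot":[0,0,0],"claw":74},{"travel":[0,0,0],"delta_rot":[0,0,0],"claw":74},{"travel":[0,0,0],"delta_rot":[0,0,0],"claw":74},{"travel":[0,0,0],"delta_rot":[0,0,0],"claw":74},{"travel":[0,0,0],"delta_rot":[0,0,0],"claw":74},{"travel":[0,0,0],"delta_rot":[0,0,0],"claw":74},{"travel":[0,0,0],"delta_rot":[0,0,0],"claw":74}]' |head -1;  python3 - <<'E'
from h import *
import cv2
state()
a=cams.read_camera("scene")[120:300,140:420]; b=cams.read_camera("top")[180:290,180:390]
cv2.imwrite("pics/s7.png",np.vstack([cv2.resize(a,(500,320),interpolation=cv2.INTER_CUBIC),cv2.resize(b,(500,262),interpolation=cv2.INTER_CUBIC)]))
E
```

```text
time_s: 21.95
position: [406.8, -181.7, 205.0]
eef_rot: [-179.9, -0.2, 114.8]
contact_force: [-0.1, 0.8, -0.3]
grip_width: 0.867
finger_force: 0.0
time_s: 22.95
t 22.95 A [-157.  -250.2  198.7] B [ -88.8 -202.6  198.5] w 74.1 tilt 0.3 F(lane) [0.1 0.  0.1]
```

View pics/s7.png

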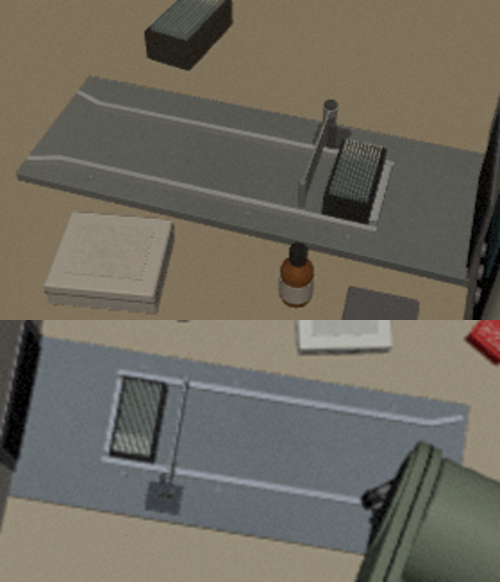

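The rack sits home at the end stop (355,180), the gate is shut behind it (tip at about (303,200)), the bottle and boxes are untouched and the hand is clear.

```bash
python3 -c "
from bench import ticket
print(ticket.hand_in())"
```

```text
the job is handed in; nothing more can be done
None
```

The rack was pushed home against the end stop with one finger holding the gate open throughout; the gate shut behind it, the bottle and boxes were untouched, and the job was handed in at about 23 s.

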